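# Dispense one silver blank and slide it to the blue pad

### The arm

A 6-joint arm with a two-finger parallel gripper is mounted at the origin on the work surface. World frame = base frame: x ahead of the robot, y to its left, z up, the work surface at z = 0. Lengths are in mm, angles in rad, forces in N, time in s.
With the tool pointing down it reaches from about 275 to 825 mm from the base axis. Payload 5.2 kg.
Tool frame: the origin (TCP) lies on the mounting face of the last link; the fingertips stand 186 mm ahead of it and the grasp point (between the pads) lies 167 mm ahead of it; z points along the fingers, y is the direction in which the jaws open and shut (so a half turn about z gives the same grasp; the last joint's range is limited). The gripper opens to 93 mm and grips with 3 to 60 N. Pads are 15 mm wide; open, the fingers measure 128 mm over their backs; the gripper's body (75 mm by 188 mm) begins 65 mm behind the grasp point.
Start: joints at [0.934, 0.259, 1.535, -0, 1.348, -0.203], TCP at [231.157, 499.072, 404.753] pointing down, gripper open.
Joint ranges: [-3.14, 3.14], [-0.91, 2.08], [0.19, 2.58], [-1.22, 4.36], [0.22, 2.71], [-3.12, 3.12]. Speed limits (rad/s): [2.57, 2.57, 3.14, 3.14, 3.14, 3.14].

### API

Orientations are given as a 3x3 rotation matrix whose columns are the frame's x, y, z axes.
In Python, from plant import robot gives the robot as it stands.
- The arm moves only by the tool send_rows, never from a script. Its argument "series" is one flat list of numbers, 4 for each row, row after row: the shift along the tool's x, y, z in m, then the turn about the tool's z in degrees. In form: [dx, dy, dz, spin, dx, dy, dz, spin, ...]. A call has 1 to 12 rows; each row is the pose to reach, as a shift and turn from the pose commanded when the call began, along the tool's axes at that moment; what a row does not reach only later rows make up. A row lasts 1/10 s, in which the tool goes at most 50 mm and 8.59 degrees, less where a joint would pass 70% of its speed; a pose out of reach is approached as far as the arm can. A call with a gripper value outside its range is refused whole. "hand" is the opening in per cent of the stroke, from 0 (shut) to 100 (fully open), set as the call begins (left out, the last holds). The fingers move at their own pace and stop on an object; "newtons" is the grip in N (left out, the last holds). Time passes only in rows, so rows that repeat a pose let the fingers close. It gives the time, the measured TCP pose, the force and the opening at its end, in the units of the state.
- robot.state(): the state, without advancing time (a new reading comes with each control period).
- robot.capture(name): name is "scene" or "side" or "wrist"; returns (picture, depth): 384x512x3 uint8, red, green, blue; 384x512 float32, mm along the optical axis (not along the pixel's ray), 0 where there is no reading.
- robot.calibration(name): a dict with "vertical_fov" (degrees; the focal length in pixels is half the picture's height over the tangent of half this angle, whatever the lens; pixels are square), "cx", "cy" (the principal point, pixels), "position" and "rotation" of the camera in the world; the wrist camera has in their place "tool_from_camera" (4x4, takes a point from camera to tool coordinates, whose origin is the TCP and whose axes are the flange's). Camera axes: x right, y down, z forward; pixel columns grow to the right and rows downward; lengths in mm; the calibration is good to about 2 mm. A picture is of the moment at which its call begins: read the wrist's pose just before it. calibration takes no time and is no camera call.
- robot.sign_off(): hands the job in, once; it reports no verdict.
Trained networks look in the newest picture that a camera, given by its name, has taken for a name from the list of things; names that differ only in an ending like _2 or _b are one class to them, and where a whole thing is asked for, a point or a joint stands for the part that bears it (a point fixed in the world has none). Each returns a list of dicts, best first, with "p" (0 to 1); they miss things now and then, are a little off and sometimes report something else, mostly with a low value. They report only what shows in the picture. A call takes as long as a camera call.
- robot.look_for(camera, thing): "uv" ([column, row] in pixels, amid what is visible of it).
- robot.landmark_of(camera, thing): "uv" ([column, row] in pixels: a listed point, or the origin of a listed thing).
The state is a dict: "time": time; "q": joint angles; "dq": joint speeds; "tau": joint torques, N m; "tcp_pos": TCP position; "eef_rot": TCP orientation; "contact_force": force on the tool from outside, world axes, zero at the start; "torque": the same for the moment, N m; "grip_width": opening from 0.0 (shut) to 1.0 (fully open).
Only numpy, scipy, OpenCV 4.12 (cv2) and the standard library are available. Lean on these libraries where they do the work, as an engineer would, in place of code of your own. Each camera call takes 0.05 s, during which the arm holds its last target.

### The job

Press the red plunger of the blank dispenser all the way down once and let it come back up, so that a single silver blank comes out on the bench. Then, with the fingertips, nudge that blank flat along the bench until it lies wholly on the blue pad, not picking it up. The other blanks stay in the magazine and everything else on the bench stays where it is.

Things in the scene. Friction and masses are not known exactly. Their poses are not given: they have to be found in the camera images.
- dispenser: Fixed blue blank dispenser, 142 mm long, 46 mm wide (74 mm over its feet), 66 mm high. Its own x axis runs along its length: the magazine with the stack of blanks and the clear front window is at its origin (on the bench surface, under the middle of the stack), the housing reaches to x = +118 mm, the front window's outside is at x = -24 mm. A blank comes out flat on the bench through the slot under the window, towards the dispenser's -x, which faces roughly the robot.
- plunger_top (a point): Centre of the top face of the red plunger cap (36 mm across, 10 mm thick) on the housing, 85 mm behind the magazine, 115 mm above the bench when up. It goes straight down.
- plunger (a joint): Plunger travel: 0 up, 0.028 (28 mm) fully down at a firm stop. A spring brings it back up; it needs about 8 N at the start and 15 N at the bottom, more if pressed fast (25 N per m/s). It drives a steel pusher blade 2.4 times as far forward: the full press leaves the middle of the lowest blank 58 to 68 mm in front of the dispenser's origin, more if pressed fast; letting it up draws the blade back and the stack sinks by one blank.
- blank0_center (a point): Centre (half-way up) of the lowest blank of the stack, the one that comes out: plain silver-coloured titanium disc, 36 mm across, 10 mm thick, about 46 g, z axis along its own axis. It starts in the magazine, flat on the bench.
- blank1_center (a point): Centre of the same kind of blank, number 2 from the bottom of the stack; it stays in the magazine.
- blank2_center (a point): Centre of the same kind of blank, number 3 from the bottom of the stack; it stays in the magazine.
- blank3_center (a point): Centre of the same kind of blank, number 4 from the bottom of the stack; it stays in the magazine.
- blue_pad: Round blue pad inlaid flush in the bench, 90 mm across, to one side of the dispenser's front; origin at its centre on the bench surface.
- red_pad: Round red pad of the same size on the other side; origin at its centre. Not used.
- flux_jar: loose glass jar with orange cap, 48 mm across, 58 mm high, standing beside the dispenser; origin at centre of its underside
- bench_block: loose steel block 50 x 50 x 30 mm on the dispenser's other side; origin at centre of its underside
- hammer: loose hammer lying on the left of the bench; origin on its underside
- driver: loose screwdriver lying on the right of the bench; origin on its underside
- mandrel: loose steel cone for ring shaping, 44 mm foot, 90 mm high, on the left; origin at centre of its underside
- tool_cup: loose white cup 72 mm across, 85 mm high, on the right; origin at centre of its underside
- oil_bottle: loose small bottle 40 mm across, 70 mm high, on the right near the robot; origin at centre of its underside

How it is judged (in metres and radians):
On the way, in this order (a step that is already met when the one before it is completed fails the run):
1. the plunger is pressed all the way down (value of joint plunger above 0.025 m).
2. the plunger is back up and the lowest blank lies in front of the dispenser (value of joint plunger below 0.004 m and x of blank0_center in the frame of dispenser below -0.05 m and height (world z) of blank0_center below 0.008 m), for 0.1 s.
At the end, for the whole second after the job is handed in: The blank lies flat and at rest wholly on the blue pad (its centre within 29 mm of the pad's centre, 2 mm of overhang forgiven), the plunger is up, and the other three blanks are in the magazine (horizontal distance between blank0_center and blue_pad below 0.029 m and height (world z) of blank0_center below 0.008 m and angle between blank0_center's own z axis and vertical below 0.1 rad and linear speed of blank0 below 0.01 m/s and value of joint plunger below 0.004 m and x of each of blank1_center, blank2_center, blank3_center in the frame of dispenser above -0.015 m); the robot touches nothing.
It fails at once if the blank is lifted or tipped up (its centre more than 15 mm above the bench) (height (world z) of blank0_center above 0.015 m).
It fails at once if a second blank leaves the magazine (not (x of each of blank1_center, blank2_center, blank3_center in the frame of dispenser above -0.015 m)).
It fails at once if a blank is pulled up out of the magazine (height (world z) of blank1_center above 0.025 m or height (world z) of blank2_center above 0.035 m or height (world z) of blank3_center above 0.045 m).
It fails at once if another thing on the bench is shifted by more than 20 mm or lifted (distance of any of flux_jar, bench_block, hammer, driver, mandrel, tool_cup, oil_bottle from where it was at the start of the episode above 0.02 m).
It also fails if it takes over 48 s, if anything falls off the work surface, if the arm or the gripper's body presses on something with over 40 N, if the wrist force passes 120 N, or if a joint passes its speed limit or range.

## Working session

There is one attempt and no reset: what is moved stays moved. The work goes in short steps, Python scripts to look and compute and a tool call to move; the robot and the scene stay as the last step left them, time stands still between calls to the robot, and variables do not carry over. Pictures are saved under pics/ and viewed, and the job is handed in when it is done.

Besides the shell and the picture viewer there is one more tool, called after "Call:" as name(argument=value, ...) on one line, values as JSON. send_rows: Moves the arm, as the interface text tells. Its arguments: {"type":"object","properties":{"series":{"type":"array"},"hand":{"type":"number"},"newtons":{"type":"number"}},"required":["series"]}

```bash
ls; mkdir -p pics; python3 - <<'E'
from plant import robot
import cv2,numpy as np
s=robot.state();print(s)
for n in ["scene","side"]:
    p,d=robot.capture(n);cv2.imwrite(f"pics/{n}0.png",p[:,:,::-1]);np.save(f"pics/{n}0.npy",d)
    print(n,robot.calibration(n))
print(robot.calibration("wrist"))
for n in ["scene","side"]:
    for t in ["dispenser","plunger_top","blue_pad","red_pad"]:
        print(n,t,robot.landmark_of(n,t)[:2])
print(robot.state()["time"])
E
```

```text
pics
{'time': 0.0, 'q': array([ 9.34222698e-01,  2.59296699e-01,  1.53607342e+00, -2.32456440e-05,
        1.34802393e+00, -2.02797478e-01]), 'dq': array([ 0.00088663,  0.00073368, -0.00125566,  0.00115238, -0.00100048,
        0.00015978]), 'tau': array([-6.98689855e-04, -4.37296307e+01, -2.84005326e+01,  7.18458812e-02,
        4.11680213e-02, -6.87086117e-05]), 'tcp_pos': array([231.00939148, 498.88522549, 403.94622318]), 'eef_rot': array([[-9.07387094e-01,  4.20294604e-01, -1.05259734e-03],
       [ 4.20295784e-01,  9.07385980e-01, -1.46204595e-03],
       [ 3.40622041e-04, -1.76904385e-03, -9.99998377e-01]]), 'contact_force': array([-0.54171884,  0.75255124, -0.47021854]), 'torque': array([-0.06787597, -0.03405588,  0.01484347]), 'grip_width': 1.002181345125042}
scene {'vertical_fov': 51.10525524976194, 'cx': 265.32899414054816, 'cy': 197.13864151363822, 'position': array([ 921.17856916,  648.93568715, 1192.48438617]), 'rotation': array([[-0.83246466,  0.46388754, -0.3030032 ],
       [ 0.55387114,  0.68175218, -0.47795474],
       [-0.01514415, -0.56570515, -0.82446852]])}
side
[... 510 characters left out ...]
  [ 9.99999867e-01,  4.13390780e-04, -3.09833653e-04,
        -7.68913444e-01],
       [ 4.11199842e-04, -2.73860115e-01,  9.61769446e-01,
         1.98756528e+01],
       [ 0.00000000e+00,  0.00000000e+00,  0.00000000e+00,
         1.00000000e+00]])}
scene dispenser [{'uv': [253.5, 223.2], 'p': 0.91}]
scene plunger_top [{'uv': [229.3, 219.5], 'p': 0.63}]
scene blue_pad [{'uv': [291.8, 236.9], 'p': 0.62}]
scene red_pad [{'uv': [245.9, 188.1], 'p': 0.79}]
side dispenser [{'uv': [264.0, 217.4], 'p': 0.89}]
side plunger_top [{'uv': [295.4, 180.5], 'p': 0.61}, {'uv': [279.5, 195.7], 'p': 0.19}]
side blue_pad [{'uv': [225.9, 206.9], 'p': 0.77}]
side red_pad [{'uv': [249.1, 252.6], 'p': 0.91}]
0.5
```

View pics/scene0.png

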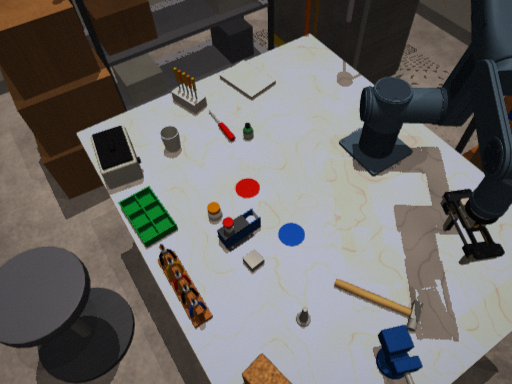

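View pics/side0.png

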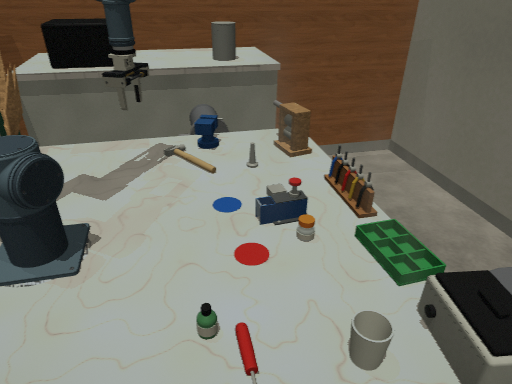

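The scene view shows the dispenser near (240,230), its red cap at (229,223), the blue pad at (291,235), the red pad at (247,188), the jar at (214,210) and the block at (253,261). The side view shows the cap at (295,182), the blue pad at (227,204) and the dispenser at (281,207). Next I'll locate them in the world frame.

```bash
cat > h.py <<'E'
import numpy as np,cv2
from plant import robot
def K(name):
    c=robot.calibration(name);f=192/np.tan(np.radians(c["vertical_fov"])/2);return f,c["cx"],c["cy"],c
def pose(name,s=None):
    f,cx,cy,c=K(name)
    if name!="wrist": return c["rotation"],c["position"]
    T=c["tool_from_camera"];R=s["eef_rot"]
    return R@T[:3,:3],s["tcp_pos"]+R@T[:3,3]
def onplane(name,uv,z,s=None):
    f,cx,cy,c=K(name);R,p=pose(name,s)
    r=R@np.array([(uv[0]-cx)/f,(uv[1]-cy)/f,1]);return p+r*(z-p[2])/r[2]
def proj(name,X,s=None):
    f,cx,cy,c=K(name);R,p=pose(name,s);q=R.T@(np.asarray(X,float)-p);return np.array([cx+f*q[0]/q[2],cy+f*q[1]/q[2]])
def cloud(name,d,s=None):
    f,cx,cy,c=K(name);R,p=pose(name,s)
    v,u=np.mgrid[:384,:512]
    P=np.stack([(u-cx)/f*d,(v-cy)/f*d,d],-1);return P@R.T+p
E
python3 - <<'E'
from h import *
for n in ["scene","side"]:
    im=cv2.imread(f"pics/{n}0.png");d=np.load(f"pics/{n}0.npy");P=cloud(n,d)
    hsv=cv2.cvtColor(im,cv2.COLOR_BGR2HSV)
    for nm,lo,hi in [("blue",(105,150,60),(125,255,255)),("red",(0,170,80),(6,255,255)),("red",(174,170,80),(180,255,255))]:
        m=cv2.inRange(hsv,lo,hi);k,l,st,c=cv2.connectedComponentsWithStats(m)
        for i in range(1,k):
            if st[i,4]>30: print(n,nm,c[i].round(1),st[i],"z0:",onplane(n,c[i],0).round(1),"cloud",np.median(P[l==i],0).round(1))
    print("plunger z115",[ (a,onplane(n,a,115).round(1)) for a in ([229.3,219.5],[295.4,180.5])])
    print("disp", onplane(n,{"scene":[253.5,223.2],"side":[264,217.4]}[n],0))
E
```

```text
scene blue [291. 234.] [279 223  25  23 455] z0: [495.  132.7   0. ] cloud [495.6 133.5   0.8]
scene blue [397.1 338.5] [382 325  31  28 578] z0: [442.7 583.8   0. ] cloud [489.1 590.  115.2]
scene blue [406. 363.] [391 353  31  20 370] z0: [469.3 646.3   0. ] cloud [510.4 647.5 114.9]
scene red [225.9 130.7] [219 123  15  17 102] z0: [ 433.8 -405.8    0. ] cloud [ 443.7 -385.5   23.5]
scene red [247.  187.8] [236 179  23  19 352] z0: [ 515.4 -114.7    0. ] cloud [ 5.152e+02 -1.144e+02  4.000e-01]
scene red [227.9 222. ] [223 218  11   9  81] z0: [647.7 -28.5   0. ] cloud [674.5  36.9 114.7]
plunger z115 [([229.3, 219.5], array([665.9,  31.5, 115. ])), ([295.4, 180.5], array([404.6,  24.7, 115. ]))]
disp [577.06910137  25.45713868   0.        ]
side blue [205.8 119.5] [195 115  22  10 142] z0: [531.2 936.1   0. ] cloud [496.5 595.  114.2]
side blue [332.1 165.9] [329 157   8  19  39] z0: [925.1 310.8   0. ] cloud [865.9 195.6  62.1]
side blue [226.7 204.2] [213 197  28  15 324] z0: [495.6 129.2   0. ] cloud [4.958e+02 1.286e+02 4.000e-01]
side red [345.  179.4] [341 170  10  21  61] z0: [924.5 200.5   0. ] cloud [864.8  95.8  64.6]
side red [294.8 181.4] [290 178  11   8  74] z0: [749.  225.1   0. ] cloud [673.4  22.7 113.8]
side red [251.3 253.6] [235 243  34  22 602] z0: [ 515.5 -118.6    0. ] cloud [ 5.150e+02 -1.191e+02  1.000e-01]
side red [245.9 347.9] [236 323  22  52 609] z0: [ 442.7 -385.4    0. ] cloud [ 438.7 -402.5   22.9]
plunger z115 [([229.3, 219.5], array([ 461. , -123.5,  115. ])), ([295.4, 180.5], array([675. ,  26.6, 115. ]))]
disp [588.7895488   33.20939833   0.        ]
```

Call:
send_rows(series=[-0.016,-0.008,0,2,-0.044,-0.02,0,5,-0.087,-0.04,0,11,-0.131,-0.061,0,16,-0.175,-0.081,0,22,-0.218,-0.101,0,27,-0.262,-0.121,0,33,-0.306,-0.142,0,38,-0.349,-0.162,0,43,-0.393,-0.182,0,47,-0.437,-0.202,0,50,-0.48,-0.223,0,52], hand=0, newtons=20)

```text
time: 1.7
tcp_pos: [574.1, 93.2, 404.9]
eef_rot: [[-0.225, 0.974, 0.001], [0.974, 0.225, 0.0], [0.0, 0.001, -1.0]]
contact_force: [0.6, 0.4, -0.5]
grip_width: 0.031
```

```bash
cat > st.py <<'E'
from h import *
s=robot.state();R=s["eef_rot"]
print(s["time"],s["tcp_pos"].round(1),"xang",np.degrees(np.arctan2(R[1,0],R[0,0])).round(2),"zax",R[:,2].round(4),"F",s["contact_force"].round(1),s["grip_width"],s["q"].round(2))
E
python3 st.py
```

```text
1.7 [574.1  93.2 404.9] xang 103.02 zax [ 5.e-04  1.e-04 -1.e+00] F [ 0.6  0.4 -0.5] 0.03147463365966863 [-0.03  0.32  1.46  0.    1.37 -0.26]
```

```bash
python3 - <<'E'
from h import *
import pickle
s=robot.state()
p,d=robot.capture("wrist");cv2.imwrite("pics/w1.png",p[:,:,::-1]);np.save("pics/w1.npy",d);pickle.dump(s,open("pics/w1.pkl","wb"))
for t,z in [("dispenser",0),("plunger_top",115),("blue_pad",0),("blank3_center",35)]:
    for r in robot.landmark_of("wrist",t)[:2]: print(t,r,onplane("wrist",r["uv"],z,s).round(1))
print(s["time"],s["tcp_pos"])
E
```

```text
dispenser {'uv': [254.8, 220.0], 'p': 0.79} [591.   23.3   0. ]
plunger_top {'uv': [337.0, 269.2], 'p': 0.55} [675.2  32.6 115. ]
blue_pad {'uv': [201.6, 128.4], 'p': 0.56} [496.7 129.4   0. ]
blank3_center {'uv': [256.6, 229.2], 'p': 0.48} [593.   24.6  35. ]
1.7 [574.07877898  93.18230651 404.88764274]
```

View pics/w1.png

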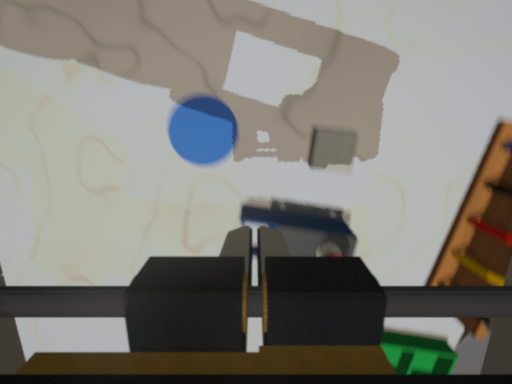

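The wrist view shows the blue pad at (203,130) and the block at (333,146). The dispenser at (300,225) is partly hidden by the fingers, so I'll back off toward -y for a clear view.

Call:
send_rows(series=[-0.02,0.001,0,0,-0.06,0.002,0,0,-0.1,0.004,0,0,-0.13,0.005,0,0,-0.138,0.005,0,0,-0.138,0.005,0,0])

```text
time: 2.55
tcp_pos: [608.9, -37.8, 404.8]
eef_rot: [[-0.227, 0.974, -0.0], [0.974, 0.227, 0.001], [0.001, -0.0, -1.0]]
contact_force: [-0.6, 0.2, 0.4]
grip_width: 0.006
```

```bash
python3 - <<'E'
from h import *
import pickle
s=robot.state()
p,d=robot.capture("wrist");cv2.imwrite("pics/w2.png",p[:,:,::-1]);np.save("pics/w2.npy",d);pickle.dump(s,open("pics/w2.pkl","wb"))
for t,z in [("dispenser",0),("plunger_top",115),("blue_pad",0),("blank3_center",35)]:
    for r in robot.landmark_of("wrist",t)[:2]: print(t,r,onplane("wrist",r["uv"],z,s).round(1))
print(s["time"],s["tcp_pos"])
hsv=cv2.cvtColor(p[:,:,::-1].copy(),cv2.COLOR_BGR2HSV);P=cloud("wrist",d,s)
for nm,lo,hi in [("blue",(105,150,60),(125,255,255)),("red",(0,150,60),(8,255,255))]:
        m=cv2.inRange(hsv,lo,hi);k,l,st,c=cv2.connectedComponentsWithStats(m)
        for i in range(1,k):
            if st[i,4]>60: print(nm,c[i].round(1),st[i],"z0:",onplane("wrist",c[i],0,s).round(1),"cloud",np.median(P[l==i],0).round(1))
# dispenser points: z 5..75 near
m=(P[...,2]>15)&(P[...,2]<80)&(P[...,0]>530)&(P[...,0]<730)&(P[...,1]>-20)&(P[...,1]<70)
Q=P[m];print(len(Q),Q.min(0),Q.max(0));r=cv2.minAreaRect(Q[:,:2].astype(np.float32));print(r,cv2.boxPoints(r))
E
```

```text
plunger_top {'uv': [342.7, 134.6], 'p': 0.62} [673.8  33.  115. ]
blue_pad {'uv': [190.6, 7.4], 'p': 0.72} [494.3 129.5   0. ]
blank3_center {'uv': [253.2, 119.1], 'p': 0.75} [592.5  25.6  35. ]
2.55 [608.86995206 -37.75192218 404.76608351]
blue [192.6  20.5] [ 154    0   76   49 3016] z0: [498.8 116.7   0. ] cloud [499.9 117.1   0.8]
red [500.3 110.2] [487 106  25  10 217] z0: [892.  105.7   0. ] cloud [861.2  98.4  38.6]
red [342.5 135.4] [ 323  116   40   40 1250] z0: [708.9  31.    0. ] cloud [674.1  32.3 115.1]
red [175.4 208.7] [ 144  179   64   60 3016] z0: [ 515.4 -116.2    0. ] cloud [ 515.7 -115.8    0.9]
red [100.9 344.5] [ 92 335  18  18 265] z0: [ 435.9 -368.1    0. ] cloud [ 443.9 -345.5   20.5]
4456 [565.37641089   0.6958961   15.12113379] [709.54036942  56.40015582  78.03572257]
((637.5491943359375, 28.61212158203125), (141.48597717285156, 46.45527267456055), 4.12436056137085) [[5.6531885e+02 4.6691662e+01]
 [5.6866003e+02 3.5669422e-01]
 [7.0977954e+02 1.0532581e+01]
 [7.0643835e+02 5.6867550e+01]]
```

View pics/w2.png

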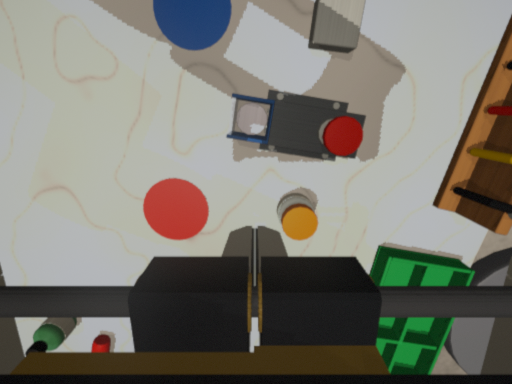

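The view is clear: the cap is at (342,135), the magazine at (252,118), and the dispenser box fit gives a 4.1° yaw. That puts the dispenser origin at about (590.7, 25.2) and the plunger at (674.5, 32). I'll move above the plunger now.

Call:
send_rows(series=[0.01,0.015,0.01,0,0.025,0.04,0.035,0,0.042,0.064,0.06,0,0.052,0.078,0.08,0,0.053,0.08,0.085,0,0.053,0.08,0.085,0])

```text
time: 3.4
tcp_pos: [675.0, 32.8, 318.0]
eef_rot: [[-0.229, 0.973, -0.003], [0.973, 0.229, 0.0], [0.001, -0.003, -1.0]]
contact_force: [0.1, -0.1, -0.2]
grip_width: 0.004
```

```bash
python3 st.py; python3 - <<'E'
from h import *
for n in ["side"]:
    p,d=robot.capture(n);cv2.imwrite("pics/s3.png",cv2.resize(p[120:260,200:390,::-1],None,fx=4,fy=4))
E
```

```text
3.4 [675.   32.8 318. ] xang 103.25 zax [-3.e-03  2.e-04 -1.e+00] F [ 0.1 -0.1 -0.2] 0.003810687574493302 [-0.12  0.54  1.32 -0.    1.28 -0.35]
```

View pics/s3.png

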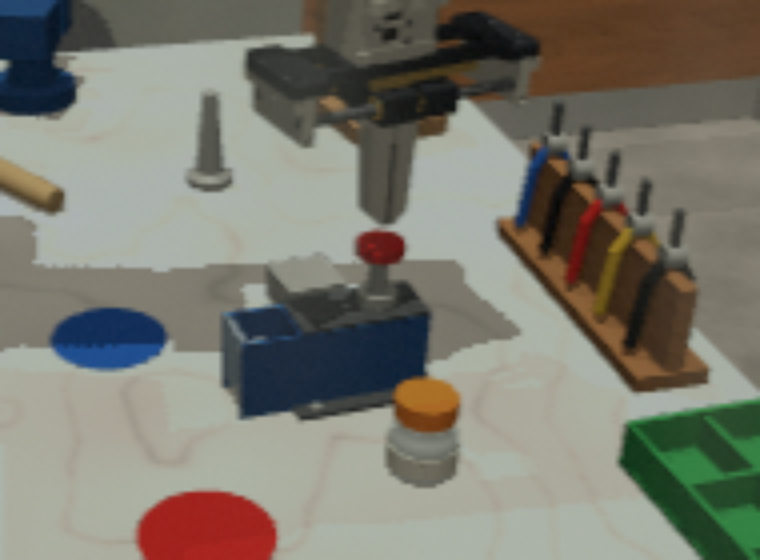

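The closed fingertips sit directly over the red cap, at zoomed pixel (385,220) with the cap at (380,245). Now the press.

Call:
send_rows(series=[0,0,0.008,0,0,0,0.016,0,0,0,0.023,0,0,0,0.03,0,0,0,0.037,0,0,0,0.043,0,0,0,0.046,0,0,0,0.046,0])

```text
time: 4.25
tcp_pos: [674.8, 30.9, 276.5]
eef_rot: [[-0.227, 0.974, 0.002], [0.974, 0.227, -0.001], [-0.001, 0.002, -1.0]]
contact_force: [-4.5, 0.2, 13.6]
grip_width: 0.007
```

Call:
send_rows(series=[0,0,0.003,0,0,0,0.006,0,0,0,0.007,0,0,0,0.007,0])

```text
time: 4.65
tcp_pos: [674.6, 31.0, 273.3]
eef_rot: [[-0.227, 0.974, 0.004], [0.974, 0.227, -0.001], [-0.002, 0.004, -1.0]]
contact_force: [-12.4, 0.0, 31.1]
grip_width: 0.006
```

The force has risen to 31 N at 273 mm, so the plunger is at its stop. Releasing it upward.

Call:
send_rows(series=[0,0,-0.01,0,0,0,-0.02,0,0,0,-0.03,0,0,0,-0.045,0,0,0,-0.07,0,0,0,-0.1,0,-0.02,-0.02,-0.13,0,-0.06,-0.04,-0.14,0,-0.1,-0.06,-0.14,0,-0.12,-0.07,-0.14,0,-0.12,-0.07,-0.14,0])

```text
time: 5.75
tcp_pos: [633.4, -104.6, 407.0]
eef_rot: [[-0.223, 0.975, -0.0], [0.975, 0.223, -0.001], [-0.001, -0.001, -1.0]]
contact_force: [-0.1, -0.2, -0.1]
grip_width: 0.002
```

```bash
python3 st.py; python3 - <<'E'
from h import *
import pickle
s=robot.state()
p,d=robot.capture("wrist");cv2.imwrite("pics/w4.png",p[:,:,::-1]);np.save("pics/w4.npy",d);pickle.dump(s,open("pics/w4.pkl","wb"))
for t,z in [("plunger_top",115),("blue_pad",0),("blank0_center",5)]:
    for r in robot.landmark_of("wrist",t)[:3]: print(t,r,onplane("wrist",r["uv"],z,s).round(1))
for t in ["blank0_center"]:
  for n in ["side"]:
    robot.capture(n)
    for r in robot.landmark_of(n,t)[:3]: print(n,t,r,onplane(n,r["uv"],5).round(1))
E
```

```text
5.75 [ 633.4 -104.6  407. ] xang 102.9 zax [-4.e-04 -8.e-04 -1.e+00] F [-0.1 -0.2 -0.1] 0.002209153708753007 [-0.34  0.42  1.29 -0.    1.43 -0.56]
plunger_top {'uv': [340.2, 49.5], 'p': 0.56} [675.9  32.3 115. ]
blue_pad {'uv': [244.6, 52.3], 'p': 0.39} [590.1  30.7   0. ]
blank0_center {'uv': [187.4, 44.8], 'p': 0.96} [523.1  22.7   5. ]
side blank0_center {'uv': [242.5, 223.3], 'p': 0.51} [520.1  10.5   5. ]
```

View pics/w4.png

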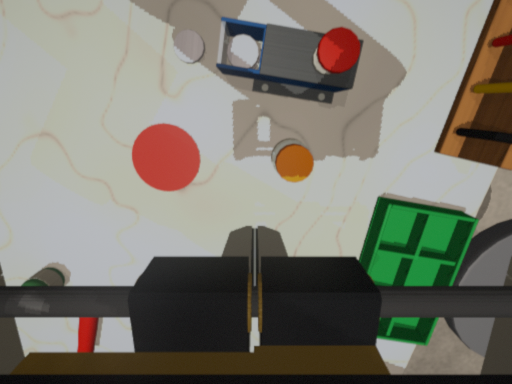

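The blank is out at (189,46), separate from the dispenser, and the plunger is up at (340,49). I'll refine the blank's position from the depth image and plan the nudge.

```bash
python3 - <<'E'
from h import *
import pickle
s=pickle.load(open("pics/w4.pkl","rb"));d=np.load("pics/w4.npy");P=cloud("wrist",d,s)
f=P[...,2]
m=(f>6)&(f<14)&(P[...,0]>485)&(P[...,0]<553)&(P[...,1]>-20)&(P[...,1]<70)
Q=P[m];print(len(Q),Q.mean(0),cv2.minEnclosingCircle(Q[:,:2].astype(np.float32)),np.median(Q[:,2]))
c=cv2.minEnclosingCircle(Q[:,:2].astype(np.float32))[0]
pad=np.array([495.3,130.9]);v=pad-c;L=np.hypot(*v);u=v/L;print("push",L,u,np.degrees(np.arctan2(u[1],u[0])))
R=s["eef_rot"];st=np.array(c)-u*50
for nm,t in [("pre",[*st,250]),]:
    dd=R.T@(np.array(t)-s["tcp_pos"]);print(nm,t,dd.round(1))
E
```

```text
807 [525.99381832  20.39339769  10.12032401] ((525.4685668945312, 20.47044563293457), 18.031620025634766) 10.18465184474428
push 114.47632465352156 [-0.26353543  0.96464972] 105.27994567537239
pre [np.float64(538.6453381552442), np.float64(-27.76204029867433), 250] [ 96.1 -75.2 156.9]
```

Call:
send_rows(series=[0.015,-0.011,0.015,0,0.045,-0.033,0.04,-1,0.075,-0.055,0.065,-2,0.095,-0.07,0.085,-2.4,0.104,-0.0755,0.1,-2.4,0.104,-0.0755,0.12,-2.4,0.104,-0.0755,0.145,-2.4,0.104,-0.0755,0.17,-2.4,0.104,-0.0755,0.19,-2.4,0.104,-0.0755,0.195,-2.4,0.104,-0.0755,0.195,-2.4], hand=20)

```text
time: 7.15
tcp_pos: [536.9, -16.4, 211.2]
eef_rot: [[-0.269, 0.963, -0.002], [0.963, 0.269, 0.0], [0.001, -0.001, -1.0]]
contact_force: [-0.3, 0.7, 0.0]
grip_width: 0.204
```

```bash
python3 st.py; python3 - <<'E'
from h import *
import pickle
s=robot.state()
p,d=robot.capture("wrist");cv2.imwrite("pics/w5.png",p[:,:,::-1]);np.save("pics/w5.npy",d);pickle.dump(s,open("pics/w5.pkl","wb"))
P=cloud("wrist",d,s);f=P[...,2]
m=(f>6)&(f<14)&(P[...,0]>485)&(P[...,0]<553)&(P[...,1]>-2)&(P[...,1]<60)
Q=P[m];print(len(Q),cv2.minEnclosingCircle(Q[:,:2].astype(np.float32)),np.median(Q[:,2]))
print(proj("wrist",[495.3,130.9,0],s),proj("wrist",s["tcp_pos"]+s["eef_rot"]@[0,0,186],s))
E
```

```text
7.15 [536.9 -16.4 211.2] xang 105.61 zax [-1.6e-03  5.0e-04 -1.0e+00] F [-0.3  0.7  0. ] 0.20447550840363177 [-0.24  0.44  1.8   0.    0.9  -0.51]
2475 ((525.3908081054688, 20.95162010192871), 17.847082138061523) 10.211676746459915
[254.41221117 -36.30262618] [254.59320724 237.93230258]
```

View pics/w5.png

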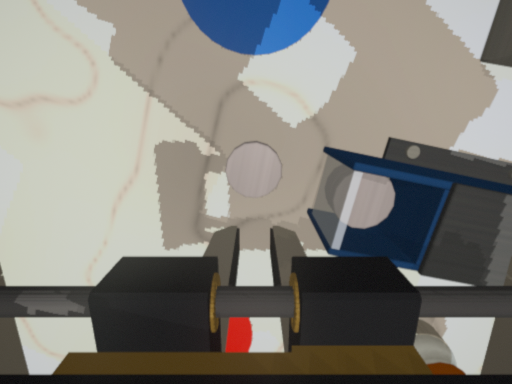

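The blank is centred ahead of the fingers at (254,170), and the pad's lower edge is at about (254,52). I'll lower to about 4 mm above the bench and start pushing.

Call:
send_rows(series=[0,0,0.007,0,0,0,0.015,0,0,0,0.02,0,0,0,0.021,0,0,0,0.021,0,0.004,0,0.021,0,0.01,0,0.021,0,0.015,0,0.021,0,0.02,0,0.021,0,0.026,0,0.021,0,0.034,0,0.021,0,0.034,0,0.021,0])

```text
time: 8.4
tcp_pos: [527.5, 16.7, 190.7]
eef_rot: [[-0.269, 0.963, -0.0], [0.963, 0.269, 0.0], [0.0, -0.0, -1.0]]
contact_force: [-0.2, -0.4, 0.5]
grip_width: 0.201
```

```bash
cat > lk.py <<'E'
import sys
from h import *
s=robot.state();n=sys.argv[1]
p,d=robot.capture("wrist");cv2.imwrite(f"pics/{n}.png",p[:,:,::-1])
P=cloud("wrist",d,s);f=P[...,2];v,u=np.mgrid[:384,:512]
m=((f>7)&(f<13)&(v<225)&(P[...,0]<555)&(P[...,0]>440)).astype(np.uint8)
k,l,st,c=cv2.connectedComponentsWithStats(m);i=1+np.argmax(st[1:,4]);Q=P[l==i]
b,r=cv2.minEnclosingCircle(Q[:,:2].astype(np.float32));print("blank",np.round(b,1),round(r,1),"z",np.median(Q[:,2]).round(1),"px",c[i].round(0))
hsv=cv2.cvtColor(p[:,:,::-1].copy(),cv2.COLOR_BGR2HSV);mb=cv2.inRange(hsv,(100,150,60),(125,255,255))>0
mb&=(abs(f)<5)&(np.hypot(P[...,0]-495,P[...,1]-131)<60);B=P[mb]
if len(B)>500:
    cs=[max(cv2.findContours(mb.astype(np.uint8),cv2.RETR_EXTERNAL,cv2.CHAIN_APPROX_NONE)[0],key=len)]
    h=cv2.convexHull(B[:,:2].astype(np.float32));(a,rr)=cv2.minEnclosingCircle(h);print("pad",np.round(a,1),rr)
R=s["eef_rot"];print("blank rel tool",(R.T@(np.array([*b,5])-s["tcp_pos"])).round(1),"pad rel tool",(R.T@(np.array([495.3,130.9,0])-s["tcp_pos"])).round(1))
E
python3 st.py; python3 lk.py w6
```

```text
8.4 [527.5  16.7 190.7] xang 105.6 zax [-4.e-04  3.e-04 -1.e+00] F [-0.2 -0.4  0.5] 0.20050046672651706 [-0.18  0.46  1.84  0.    0.84 -0.45]
blank [521.3  39.1] 17.8 z 10.2 px [255. 201.]
pad [495.8 129.8] 44.5860481262207
blank rel tool [2.320e+01 1.000e-01 1.858e+02] pad rel tool [118.6  -0.2 190.8]
```

View pics/w6.png

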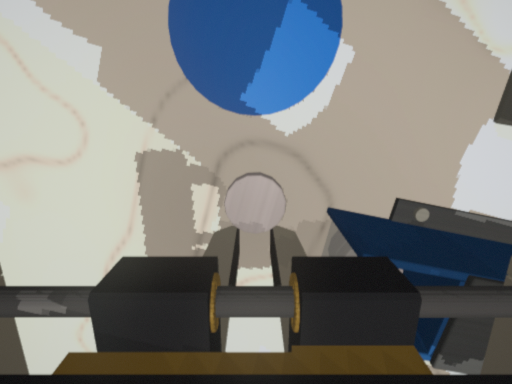

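The push works: the blank at (255,201) is nested between the fingertips and lined up with the pad centre, which is 95 mm away. I'll keep going.

Call:
send_rows(series=[0.005,0,0,0,0.012,0,0,0,0.02,0,0,0,0.028,0,0,0,0.036,0,0,0,0.044,0,0,0,0.052,0,0,0,0.06,0,0,0,0.066,0,0,0,0.07,0,0,0,0.07,0,0,0])

```text
time: 9.55
tcp_pos: [508.9, 83.6, 190.7]
eef_rot: [[-0.269, 0.963, -0.0], [0.963, 0.269, 0.0], [0.0, -0.0, -1.0]]
contact_force: [0.1, -0.3, 0.1]
grip_width: 0.202
```

```bash
python3 st.py; python3 lk.py w7
```

```text
9.55 [508.9  83.6 190.7] xang 105.58 zax [-2.e-04  1.e-04 -1.e+00] F [ 0.1 -0.3  0.1] 0.20211970282363803 [-0.05  0.45  1.87  0.    0.83 -0.33]
blank [502.7 105.8] 17.9 z 10.2 px [255. 201.]
pad [495.8 129.9] 44.471656799316406
blank rel tool [ 23.   -0.  185.7] pad rel tool [ 49.2  -0.4 190.7]
```

Call:
send_rows(series=[0.005,0,0,0,0.011,0,0,0,0.017,0,0,0,0.022,0,0,0,0.025,0,0,0,0.025,0,0,0,0.02,0,0,0,0.008,0,0,0,-0.01,0,0,0,-0.03,0,-0.01,0,-0.04,0,-0.04,0,-0.04,0,-0.08,0])

```text
time: 10.8
tcp_pos: [519.8, 42.0, 270.0]
eef_rot: [[-0.266, 0.964, -0.004], [0.964, 0.266, -0.0], [0.001, -0.004, -1.0]]
contact_force: [0.2, 0.2, 0.8]
grip_width: 0.203
```

Call:
send_rows(series=[-0.02,0,-0.04,0,-0.05,0,-0.07,0,-0.07,0,-0.09,0,-0.08,0,-0.1,0,-0.08,0,-0.1,0,-0.08,0,-0.1,0])

```text
time: 11.4
tcp_pos: [540.8, -32.6, 369.5]
eef_rot: [[-0.267, 0.964, -0.002], [0.964, 0.267, 0.001], [0.002, -0.002, -1.0]]
contact_force: [0.3, 0.6, -0.2]
grip_width: 0.198
```

```bash
python3 st.py; python3 lk.py w8; python3 - <<'E'
from h import *
for n in ["scene","side"]:
    p,d=robot.capture(n)
    cv2.imwrite(f"pics/{n}8.png",p[:,:,::-1])
    for r in robot.landmark_of(n,"blank0_center")[:2]: print(n,r,onplane(n,r["uv"],5).round(1))
    hsv=cv2.cvtColor(p[:,:,::-1].copy(),cv2.COLOR_BGR2HSV)
    for r in robot.landmark_of(n,"plunger_top")[:1]: print(n,r,onplane(n,r["uv"],115).round(1))
a=cv2.imread("pics/side8.png")[130:270,170:360];cv2.imwrite("pics/side8z.png",cv2.resize(a,None,fx=4,fy=4))
E
```

```text
11.4 [540.8 -32.6 369.5] xang 105.5 zax [-0.0022  0.001  -1.    ] F [ 0.3  0.6 -0.2] 0.1983032511054064 [-0.27  0.27  1.61  0.    1.27 -0.54]
blank [496.  128.9] 18.0 z 10.2 px [255.  17.]
pad [495.7 129.8] 43.809364318847656
blank rel tool [167.    0.6 364.7] pad rel tool [169.1   0.5 369.7]
scene {'uv': [292.9, 235.2], 'p': 0.52} [494.1 142.    5. ]
scene {'uv': [229.0, 222.5], 'p': 0.69} [672.3  40.4 115. ]
side {'uv': [228.1, 202.2], 'p': 0.52} [500.5 131.8   5. ]
side {'uv': [293.5, 181.6], 'p': 0.54} [667.7  21.6 115. ]
```

View pics/w8.png

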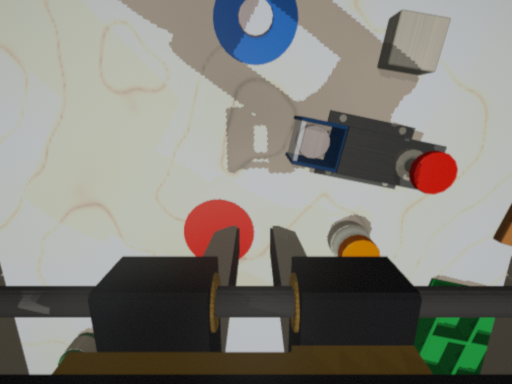

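View pics/side8z.png

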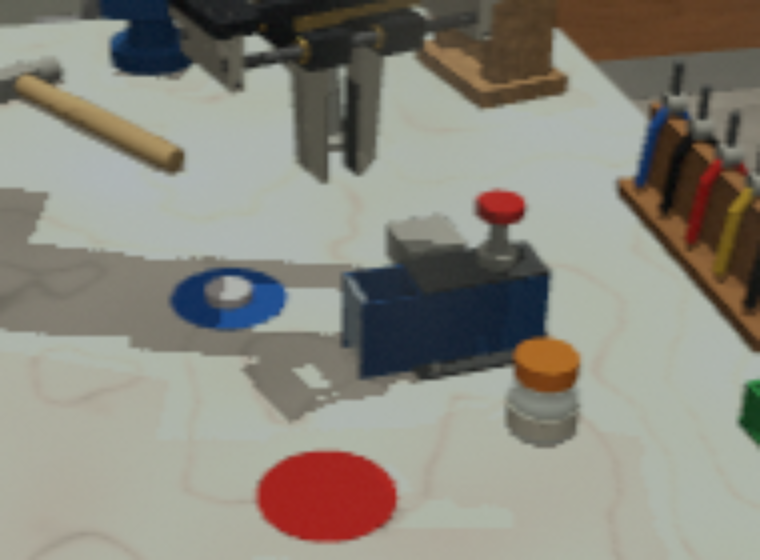

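The blank lies flat in the middle of the blue pad: (255,17) in the wrist view, (228,290) in the zoomed side view. The plunger is up, the stack is in the magazine, and the gripper is well clear. Handing the job in.

```bash
python3 -c "
from plant import robot
print(robot.sign_off(),robot.state()['time'])"
```

```text
the job is handed in; nothing more can be done
the job is handed in; nothing more can be done
```

I pressed the plunger once to its stop: 31 N, about 27.7 mm of travel. Letting it back up left one blank in front of the dispenser, about 66 mm from its origin. I then nudged the blank about 113 mm along the bench with the slightly opened fingertips, without lifting it. I backed the gripper off and handed the job in. The last clock reading before the final pictures was 11.4 s.

- **Blank:** The wrist depth image puts it about 1 mm from the pad's centre. Its top is at 10.2 mm, so it lies flat.
- **Rest of the scene:** The final wrist and side pictures show the plunger up and blanks still in the magazine. Nothing else in view looks shifted. I judged this by eye and did not measure each object's position.
- **Disagreement:** The networks' fixes from the scene and side cameras put the blank 12 mm and 5 mm from the pad's centre. Both had only about 0.5 confidence, and both are still inside the 29 mm limit.

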